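Turn the scooter wheel valve to the top

ROBOT

A 7-joint arm with a two-finger parallel gripper is mounted at the origin on the work surface. World frame = base frame: x ahead of the robot, y to its left, z up, the work surface at z = 0. Lengths are in m, angles in degrees, forces in N, time in s.
With the tool pointing down it reaches from about 0.4 to 0.85 m from the base axis. Payload 10.4 kg.
Tool frame: the origin (TCP) lies on the centre line of the jaws, within the pads' length; the fingertips stand ahead of it and the grasp point (between the pads) lies 6 mm ahead of it (r.tips_ahead is the z of the fingertips in the tool frame, in m); z points along the fingers, x is the direction in which the jaws open and shut, and the axes are right-handed (so a half turn about z gives the same grasp; the last joint's range is limited). The gripper opens to 85 mm and grips with 20 to 120 N. Pads are 22 mm wide; open, the fingers measure 114 mm over their backs; the gripper's body (76 mm by 85 mm) begins 54 mm behind the grasp point. The pads swing forward as they close: fully open they stand 13 mm farther back than shut.
Start: joints at [-74.977, 19.034, -3.707, 83.658, 1.238, 77.344, -5.071], TCP at [0.176, 0.6, 0.23] pointing down, gripper open.
Joint ranges: [-148.97, 148.97], [-28.65, 121.19], [-84.17, 76.75], [9.2, 138.47], [-72.65, 252.65], [3.7, 117.97], [-149.18, 149.18]. Speed limits (degrees/s): [127.2, 127.2, 159.86, 159.86, 180, 180, 180].

INTERFACE

Orientations are given as [roll, pitch, yaw] about the fixed x, y, z axes, in that order (R = Rz(yaw) Ry(pitch) Rx(roll)).
In Python, from plant import r gives the robot as it stands.
- The arm moves only by the shell command python3 -m handwheel 'ROWS' [FORCE]. ROWS is text: rows parted by semicolons, each of 7 numbers parted by spaces: the finger opening in mm, from 0 to 85.4, then the shift along the world's x, y, z in units of 30 mm (1.0 is 30 mm), then the turn, a rotation vector about the world's x, y, z in units of 6 degrees (1.0 is 6 degrees). A call has 1 to 12 rows; each row shifts and turns the commanded pose from where the row before left it; what a row does not reach is not made up. A row lasts 1/12 s, in which the tool goes at most 41.7 mm and 7.16 degrees, less where a joint would pass 70% of its speed; a pose out of reach is approached as far as the arm can. A call is refused whole if a number of a shift passes 1 or a number of a turn 1, either way. A call with a gripper value outside its range is refused whole. The fingers move at their own pace and stop on an object; FORCE is the grip in N (left out, the last holds). Time passes only in rows, so rows that do not move let the fingers close. It gives the time, the measured TCP pose, the force and the opening at its end, in the units of the state.
- r.get_obs(): the state, without advancing time (a new reading comes with each control period).
- r.get_image(name): name is "scene" or "top"; returns the picture (384x512x3 uint8, blue, green, red); there is no depth.
- r.camera_params(name): a dict with "K" (3x3 intrinsics, pixels), "rvec" (rotation vector, rad) and "tvec" (3), from world to camera coordinates, as OpenCV has them. Camera axes: x right, y down, z forward; pixel columns grow to the right and rows downward; lengths in m; the calibration is good to about 2 mm. A picture is of the moment at which its call begins. camera_params takes no time and is no camera call.
- r.job_done(): hands the job in, once; it reports no verdict.
The state is a dict: "time_s": time; "joints": joint angles; "joint_vel": joint speeds; "tau": joint torques, N m; "tool_pos": TCP position; "tcp_rot": TCP orientation; "force": force on the tool from outside, world axes, zero at the start; "torque": the same for the moment, N m; "width": opening from 0.0 (shut) to 1.0 (fully open).
Only numpy, scipy, OpenCV 4.12 (cv2) and the standard library are available. Lean on these libraries where they do the work, as an engineer would, in place of code of your own. Each camera call takes 0.05 s, during which the arm holds its last target. There are 200 camera calls.

TASK

Bring the valve stem (red cap) of the scooter wheel in the bench stand straight up, to the highest point of the leaning wheel, ready for the pump: reach between the spokes with a fingertip and push one spoke after another round, as the crossbar stops any one long sweep. The tyre has just been glued, so push only on the spokes and keep off the tyre and the valve stem. Do not pick up or shift the stand or any of the things on the table, and finish with the wheel at rest and your hand clear.

Things in the scene. Friction and masses are not known exactly. Their poses are not given: they have to be found in the camera images.
- stand: Heavy (5 kg) but loose stand: blue base plate 270 x 340 x 12 mm on the table. Origin: under the plate's centre, straight below the wheel's centre; z up, x and y horizontal. It carries a leaning wheel, 250 mm diameter, its plane 35 deg off horizontal: highest edge towards the stand's -x (the arm's side), lowest towards +x; the open face looks up and to +x
- bar (a point): middle of the fixed dark crossbar (18 mm wide, 12 mm thick) that runs along the stand's y above the wheel's face, from post to post (posts at y = +-150 mm). It is 36 mm from the wheel's centre along the axle; the axle nut here stands 13 mm prouder. It bars a finger from going all round: above it, an upright finger 48 mm from the centre has about 50 deg of free sweep either side of the top, then jams. Axes as stand
- wheel (a joint): Angle of the wheel, rad. 0 (or any whole turn, 6.283) = valve stem straight up, at the highest point of the leaning wheel; grows anticlockwise as seen from above. Turns either way (-12.6 to 12.6) with about 0.2 N m of friction and stays where it is left. Wheel and tyre weigh 0.55 kg
- hub (a point): centre of the wheel, on the axle, in the mid-plane of the spokes, 125 mm above the table. Turns with the wheel: z along the axle, up out of the open face; -x towards the valve stem. Hub 44 mm diameter, 40 mm thick. Rim 26 mm wide, inner radius 88 mm
- spoke (a point): middle of one of the 5 equal straight grey spokes, 55 mm from the wheel's centre, in the mid-plane. Spokes are 14 mm wide and 16 mm thick, from hub to rim, at 36, 108, 180, 252 and 324 deg round from the valve stem (this one: 36 deg anticlockwise seen from above). The gaps between go right through
- valve (a point): point on the valve stem, 80 mm from the wheel's centre, in the wheel's mid-plane
- top (a point): point fixed on the stand where valve lies when the stem points straight up: 80 mm up the slope from the wheel's centre
- valve_stem: short valve stem with red cap, 14 mm thick, sticking inward from the rim towards the hub, midway between two spokes, from 88 to 73 mm radius; origin at the wheel's centre, axes as hub
- tyre: black tyre on the wheel, 32 mm thick, from 93 to 125 mm radius; origin at the wheel's centre, axes as hub
- tyre_lever: orange tyre lever, 125 x 16 x 10 mm, lying beside the stand; origin at the centre of its underside; only a bystander
- screwdriver: blue-handled screwdriver lying beside the stand; origin under its middle; only a bystander
- multimeter: yellow multimeter lying flat, 200 x 95 x 50 mm; origin at the centre of its underside; only a bystander
- mouse: black computer mouse, 100 x 60 x 34 mm; origin at the centre of its underside; only a bystander
- sealant: small white bottle with a green cap, 48 mm across, 130 mm tall, standing; origin at the centre of its underside; only a bystander
- mug: blue mug, 80 mm across, 90 mm tall; origin at the centre of its underside; only a bystander
- bolt_dish: steel dish, 90 mm across, 25 mm high; origin at the centre of its underside; only a bystander

How it is judged:
By the outcome, as a careful person would: the job done as asked, in the order asked, and still so for the second after the job is handed in, with the robot touching nothing.
It also fails if it takes over 64 s, if anything falls off the work surface, if the arm or the gripper's body presses on something with over 40 N, if the wrist force passes 120 N, or if a joint passes its speed limit or range.

## Working session

There is one attempt and no reset: what is moved stays moved. The work goes in short steps, Python scripts to look and compute and a shell command to move; the robot and the scene stay as the last step left them, time stands still between calls to the robot, and variables do not carry over. Pictures are saved under pics/ and viewed, about 8 in all and at most 12, crops included, and the job is handed in when it is done.

```bash
ls; mkdir -p pics
python3 - <<'E'
from plant import r
import cv2,numpy as np
for n in("scene","top"):
    cv2.imwrite(f"pics/{n}0.png",r.get_image(n))
    p=r.camera_params(n);print(n,p["K"],p["rvec"],p["tvec"])
    R=cv2.Rodrigues(np.array(p["rvec"]))[0];print(-R.T@np.array(p["tvec"]).ravel())
o=r.get_obs();print(o,r.tips_ahead)
E
```

```text
pics
scene [[493.40065319   0.         250.32648147]
 [  0.         493.40065319 181.41085492]
 [  0.           0.           1.        ]] [ 1.62953249  1.89721481 -0.78794927] [ 0.0745012  -0.26801365  1.88036998]
[1.52740205 0.13941821 1.12284395]
top [[403.64718614   0.         247.80962618]
 [  0.         403.64718614 190.71551162]
 [  0.           0.           1.        ]] [ 2.17483605 -2.14272385  0.10073162] [-0.01077575  0.51059022  1.26878918]
[ 0.37104442 -0.02339865  1.31621541]
{'time_s': 0.1, 'joints': array([-74.976182  ,  19.06571651,  -3.70801773,  83.70311728,
         1.24028239,  77.3454179 ,  -5.07204333]), 'joint_vel': array([ 0.07356587,  0.08891626, -0.0313326 , -0.14274621,  0.0112805 ,
       -0.01821496,  0.0850539 ]), 'tau': array([ 1.85624252e-03, -6.26741338e+01,  4.92975768e-02, -3.92431712e+01,
        1.61727320e-02,  6.87134758e-03,  3.24035966e-05]), 'tool_pos': array([0.17552061, 0.59946925, 0.22950828]), 'tcp_rot': array([1.79994108e+02, 7.40928713e-02, 7.36825922e+01]), 'force': array([0.56422214, 0.01078927, 0.15450963]), 'torque': array([ 0.00961236,  0.0036693 , -0.04175972]), 'width': 1.0002037417729024} 0.025
```

View pics/scene0.png

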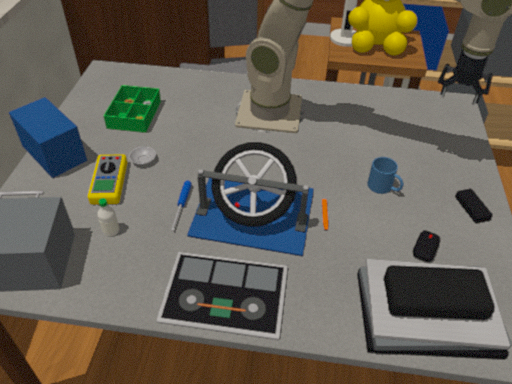

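View pics/top0.png

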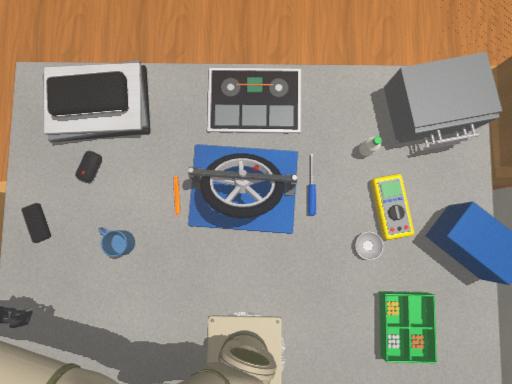

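The scene view shows the wheel with its red cap near (237,205). In the top view the cap is near (257,168), the plate corners are about (195,146), (298,150), (296,233) and (189,229), and the bar runs from (190,175) to (296,180). Next I'll measure the plate pose and the cap angle.

```bash
cat > h.py <<'E'
import cv2,numpy as np
from plant import r
def cam(n):
    p=r.camera_params(n);return p["K"],cv2.Rodrigues(np.array(p["rvec"]))[0],np.array(p["tvec"]).ravel()
def rays(n,uv):
    K,R,t=cam(n);uv=np.atleast_2d(uv).astype(float)
    d=np.c_[uv,np.ones(len(uv))]@np.linalg.inv(K).T@R
    return -R.T@t,d
def plane(n,uv,p0,nrm):
    c,d=rays(n,uv);return c+d*(((np.array(p0)-c)@nrm)/(d@nrm))[:,None]
def proj(n,P):
    K,R,t=cam(n);q=(np.atleast_2d(P)@R.T+t)@K.T;return q[:,:2]/q[:,2:]
def blob(m):
    k,l,s,c=cv2.connectedComponentsWithStats(m.astype(np.uint8));return [(c[i],s[i]) for i in range(1,k)],l
a=np.radians(35)
def frame(O,yaw): # columns: u horizontal (stand y), s up-slope, n normal ; centre
    c,s=np.cos(yaw),np.sin(yaw);Rz=np.array([[c,-s,0],[s,c,0],[0,0,1]])
    n=Rz@[np.sin(a),0,np.cos(a)];up=Rz@[-np.cos(a),0,np.sin(a)]
    return np.array([O[0],O[1],.125]),up,np.cross(n,up),n
def red(n,img,box):
    x0,y0,x1,y1=box;b=img[y0:y1,x0:x1].astype(int)
    m=(b[...,2]>110)&(b[...,1]<70)&(b[...,0]<70);ys,xs=np.nonzero(m)
    return np.array([xs.mean()+x0,ys.mean()+y0]),m.sum()
def angle(n,uv,O,yaw):
    C,up,left,nr=frame(O,yaw)
    q=plane(n,uv,C,nr)[0]-C;return np.degrees(np.arctan2(q@left,q@up)),np.hypot(q@left,q@up)
E
python3 - <<'E'
from h import *
im=cv2.imread("pics/top0.png");h=cv2.cvtColor(im,cv2.COLOR_BGR2HSV)
m=(h[...,0]>100)&(h[...,0]<125)&(h[...,1]>130)
mm=np.zeros_like(m);mm[140:240,183:303]=m[140:240,183:303]
ys,xs=np.nonzero(mm)
P=plane("top",np.c_[xs,ys],[0,0,.012],np.array([0,0,1.]))[:,:2]
rc=cv2.minAreaRect((P*1000).astype(np.float32));print(rc, proj("top",np.c_[cv2.boxPoints(rc)/1000,np.full(4,.012)]))
for n,box in(("top",(200,150,290,215)),("scene",(215,145,300,225))):
    im=cv2.imread(f"pics/{n}0.png");uv,k=red(n,im,box)
    yaw=np.radians(rc[2] if rc[2]<45 else rc[2]-90);print(n,uv,k,np.degrees(yaw),angle(n,uv,np.array(rc[0])/1000,yaw))
    C,up,l,nr=frame(np.array(rc[0])/1000,yaw);print(proj(n,[C,C+36e-3*nr]))
im=cv2.imread("pics/scene0.png")[130:260,180:340];cv2.imwrite("pics/s1.png",cv2.resize(im,None,fx=4.5,fy=4.5,interpolation=cv2.INTER_CUBIC))
E
```

```text
((520.8621826171875, 12.933578491210938), (335.5589294433594, 265.7723083496094), 86.73657989501953) [[292.04318577 232.77267696]
 [296.97312558 151.50500667]
 [195.21743581 144.53540891]
 [188.10066683 225.19704969]]
top [255.58823529 167.88235294] 17 -3.2634201049804688 (np.float64(152.17109087740891), np.float64(0.07867998698052336))
[[241.98964528 183.70656082]
 [242.22827168 175.40813644]]
scene [236.625 204.375] 16 -3.2634201049804688 (np.float64(150.12068953579399), np.float64(0.0809126217466077))
[[254.55830145 182.75971576]
 [253.28526376 180.31843288]]
```

View pics/s1.png

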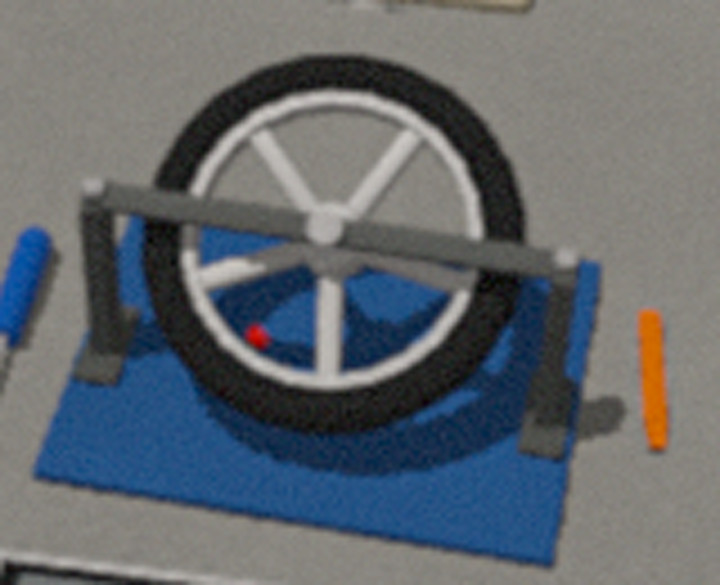

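The crop shows the bar nut at (325,222), the cap at (257,337), the upper spokes pointing to (265,140) and (415,130), and a third spoke hanging to (328,375). That agrees with the measured θ ≈ +151° and spokes at +43°, −29° and so on. I'll push clockwise (θ decreasing) with a closed finger tilted about 20°.

```bash
cat >> h.py <<'E'
from scipy.spatial.transform import Rotation as Ro
O=np.array([.5209,.0129]);YAW=np.radians(-3.26);TILT=20
def target(th,rho,n):
    C,up,l,nr=frame(O,YAW);t=np.radians(th)
    tip=C+rho*(np.cos(t)*up+np.sin(t)*l)+n*nr
    R=Ro.from_euler("z",YAW)*Ro.from_euler("y",TILT,degrees=True)*Ro.from_matrix(np.array([[0,1,0],[1,0,0],[0,0,-1.]]))
    return tip-r.tips_ahead*R.as_matrix()[:,2],R
def go(th,rho,n):
    o=r.get_obs();p,R=target(th,rho,n)
    rv=(R*Ro.from_euler("xyz",o["tcp_rot"],degrees=True).inv()).as_rotvec(degrees=True)
    print((th,rho,n),"tcp",p.round(3),"shift",((p-o["tool_pos"])/.03).round(2),"turn",(rv/6).round(2))
def where():
    o=r.get_obs();R=Ro.from_euler("xyz",o["tcp_rot"],degrees=True).as_matrix()
    C,up,l,nr=frame(O,YAW);q=o["tool_pos"]+r.tips_ahead*R[:,2]-C
    print("t",o["time_s"],"tip th %.1f rho %.1f n %.1f"%(np.degrees(np.arctan2(q@l,q@up)),1e3*np.hypot(q@l,q@up),1e3*(q@nr)),"F",o["force"].round(1),"w",o["width"].round(2),"tips",r.tips_ahead,o["joints"].round(0))
E
python3 -m handwheel '0 0 0 1 0 0 0; 0 0 0 1 0 0 0; 0 0 0 1 0 0 0; 0 0 0 1 0 0 0; 0 0 0 1 0 0 0; 0 0 -0.5 0.5 0 0 0'
python3 -c "
from h import *
where();go(0,.05,.15)"
```

```text
time_s: 0.6
tool_pos: [0.175, 0.5862, 0.3976]
tcp_rot: [-180.0, -0.1, 73.8]
force: [0.7, 0.7, 0.0]
width: 0.144Traceback (most recent call last):
  File "<string>", line 3, in <module>
    where();go(0,.05,.15)
    ~~~~~^^
  File "h.py", line 41, in where
    print("t",o["time_s"],"tip th %.1f rho %.1f n %.1f"%(np.degrees(np.arctan2(q@l,q@up)),1e3*np.hypot(q@l,q@up),1e3*(q@nr)),"F",o["force"].round(1),"w",o["width"].round(2),"tips",r.tips_ahead,o["joints"].round(0))
                                                                                                                                                         ^^^^^^^^^^^^^^^^
AttributeError: 'float' object has no attribute 'round'
```

```bash
sed -i 's/o\["width"\].round(2)/o["width"]/' h.py
python3 -c "
from h import *
where();go(0,.05,.15)"
```

```text
t 0.6 tip th -50.8 rho 713.8 n -13.9 F [0.7 0.7 0. ] w 0.14398638916154688 tips 0.025 [-75.  16.  -3.  68.   1.  96.  -4.]
(0, 0.05, 0.15) tcp [0.574 0.01  0.3  ] shift [ 13.31 -19.21  -3.25] turn [0.54 3.29 2.15]
```

```bash
python3 -m handwheel '0 .66 -.95 0 0 .16 .1; 0 .66 -.95 0 0 .16 .1; 0 .66 -.95 0 0 .16 .1; 0 .66 -.95 0 0 .16 .1; 0 .66 -.95 0 0 .16 .1; 0 .66 -.95 0 0 .16 .1; 0 .66 -.95 0 0 .16 .1; 0 .66 -.95 0 0 .16 .1; 0 .66 -.95 0 0 .16 .1; 0 .66 -.95 0 0 .16 .1'
python3 -m handwheel '0 .66 -.95 0 0 .16 .1; 0 .66 -.95 0 0 .16 .1; 0 .66 -.95 0 0 .16 .1; 0 .66 -.95 0 0 .16 .1; 0 .66 -.95 0 0 .16 .1; 0 .66 -.95 0 0 .16 .1; 0 .66 -.95 0 0 .16 .1; 0 .66 -.95 0 0 .16 .1; 0 .66 -.95 0 0 .16 .1; 0 .66 -.95 0 0 .16 .1; 0 0 0 0 0 0 0; 0 0 0 0 0 0 0'
python3 -c "
from h import *
where();go(8,.05,.08)
cv2.imwrite('pics/s2.png',np.hstack([cv2.resize(r.get_image(n)[y:y+170,x:x+170],None,fx=2.3,fy=2.3,interpolation=cv2.INTER_CUBIC) for n,x,y in (('scene',180,80),('top',160,110))]))"
```

```text
time_s: 1.43
tool_pos: [0.3742, 0.2981, 0.3951]
tcp_rot: [-170.6, 2.2, 79.9]
force: [0.7, 0.7, -0.4]
width: 0.001
time_s: 2.43
tool_pos: [0.5722, 0.013, 0.3936]
tcp_rot: [-161.0, 3.5, 86.2]
force: [-0.3, 0.7, -0.5]
width: 0.001
t 2.4333 tip th -0.9 rho 105.3 n 225.4 F [-0.3  0.7 -0.5] w 0.001135761500558987 tips 0.025 [-21.  27.  26.  58.  -9. 116.  87.]
(8, 0.05, 0.08) tcp [0.534 0.005 0.242] shift [-1.26 -0.26 -5.04] turn [0.58 0.13 0.09]
```

View pics/s2.png

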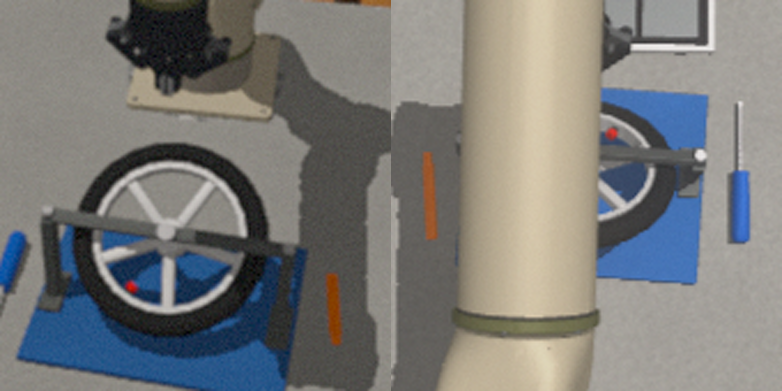

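The view shows the arm above the wheel. The closed tip is narrow, and the cap is unmoved in the scene view. The arm blocks the top view, so the scene camera will do the tracking. Lowering now to just above the +7° gap.

```bash
python3 -m handwheel '0 -.21 -.05 -.84 .1 .02 .02; 0 -.21 -.05 -.84 .1 .02 .02; 0 -.21 -.05 -.84 .1 .02 .02; 0 -.21 -.05 -.84 .1 .02 .01; 0 -.21 -.05 -.84 .1 .02 .01; 0 -.21 -.05 -.84 .08 .02 .01; 0 0 0 0 0 0 0; 0 0 0 0 0 0 0'
python3 -c "
from h import *
where();go(8,.05,.04);go(8,.05,-.012)
cv2.imwrite('pics/s3.png',cv2.resize(r.get_image('scene')[80:240,170:330],None,fx=4,fy=3.7,interpolation=cv2.INTER_CUBIC))"
```

```text
time_s: 3.2
tool_pos: [0.5331, 0.0071, 0.2446]
tcp_rot: [-160.1, -0.1, 87.0]
force: [0.2, -0.4, 1.3]
width: -0.001
t 3.2 tip th 5.6 rho 52.1 n 81.0 F [ 0.2 -0.4  1.3] w -0.0008071713407601091 tips 0.025 [-22.  23.  25.  81. -10.  97.  90.]
(8, 0.05, 0.04) tcp [0.511 0.006 0.21 ] shift [-0.72 -0.02 -1.16] turn [-0.02  0.03 -0.05]
(8, 0.05, -0.012) tcp [0.482 0.008 0.167] shift [-1.71  0.04 -2.58] turn [-0.02  0.03 -0.05]
```

View pics/s3.png

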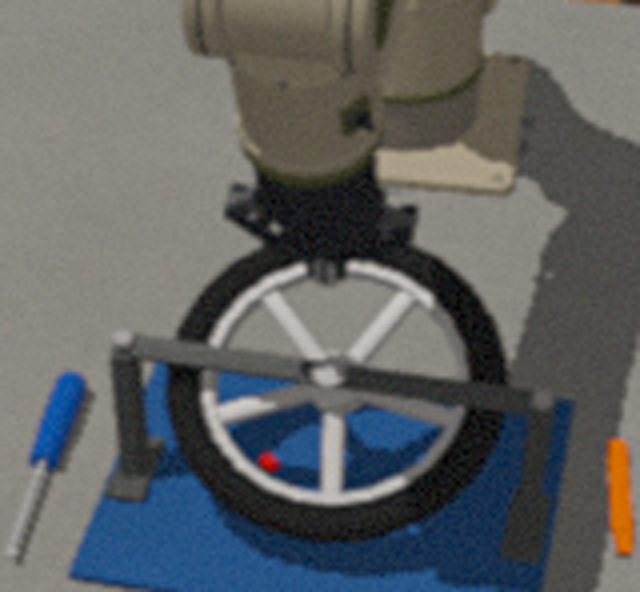

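The finger (tip near (327,272)) is lined up with the gap between the upper spokes. Insert it.

```bash
python3 -m handwheel '0 -.34 0.01 -.52 0 0 0; 0 -.34 0.01 -.52 0 0 0; 0 -.34 0.01 -.52 0 0 0; 0 -.34 0.01 -.52 0 0 0; 0 -.34 0.01 -.52 0 0 0; 0 0 0 0 0 0 0'
python3 -c "
from h import *
where();
for t in (-10,-25,-40,-55):go(t,.05,-.012)"
```

```text
time_s: 3.75
tool_pos: [0.4818, 0.0081, 0.1658]
tcp_rot: [-160.1, -0.1, 87.0]
force: [-0.9, 0.1, 0.1]
width: -0.002
t 3.75 tip th 8.2 rho 49.1 n -13.0 F [-0.9  0.1  0.1] w -0.0019145670555533393 tips 0.025 [-24.  20.  24.  95.  -9.  87.  89.]
(-10, 0.05, -0.012) tcp [0.483 0.024 0.167] shift [0.03 0.52 0.04] turn [-0.01  0.02 -0.04]
(-25, 0.05, -0.012) tcp [0.487 0.036 0.165] shift [ 0.17  0.93 -0.04] turn [-0.01  0.02 -0.04]
(-40, 0.05, -0.012) tcp [0.493 0.047 0.161] shift [ 0.38  1.29 -0.17] turn [-0.01  0.02 -0.04]
(-55, 0.05, -0.012) tcp [0.501 0.055 0.155] shift [ 0.66  1.57 -0.35] turn [-0.01  0.02 -0.04]
```

```bash
python3 -m handwheel '0 .01 .17 .01 0 0 0; 0 .01 .17 .01 0 0 0; 0 .01 .17 .01 0 0 0; 0 .05 .14 -.02 0 0 0; 0 .05 .14 -.03 0 0 0; 0 .05 .14 -.03 0 0 0; 0 0 0 0 0 0 0'
python3 -m handwheel '0 .07 .12 -.04 0 0 0; 0 .07 .12 -.04 0 0 0; 0 .07 .12 -.05 0 0 0; 0 .07 .08 -.04 0 0 0; 0 .07 .08 -.05 0 0 0; 0 .07 .08 -.05 0 0 0; 0 0 0 0 0 0 0; 0 0 0 0 0 0 0'
cat > look.py <<'E'
from h import *
where();im=r.get_image('scene')
try:
    uv,k=red('scene',im,(215,140,300,225));print(uv,k,angle('scene',uv,O,YAW))
except Exception as e: print(e)
import sys
if len(sys.argv)>1: cv2.imwrite(f'pics/{sys.argv[1]}.png',cv2.resize(im[80:240,170:330],None,fx=4,fy=3.7,interpolation=cv2.INTER_CUBIC))
E
python3 look.py s4
```

```text
time_s: 4.33
tool_pos: [0.4885, 0.0364, 0.1643]
tcp_rot: [-160.2, -0.1, 87.0]
force: [-0.3, -0.2, -0.8]
width: -0.004
time_s: 5.0
tool_pos: [0.5008, 0.0533, 0.1563]
tcp_rot: [-160.2, -0.1, 86.9]
force: [0.1, 0.7, 0.7]
width: 0.003
t 5.0 tip th -52.8 rho 49.1 n -11.3 F [0.1 0.7 0.7] w 0.0026699596564681576 tips 0.025 [-26.  23.  22.  92. -11.  86.  86.]
[236.625 204.375] 16 (np.float64(150.1291506807543), np.float64(0.08086951515826597))
```

View pics/s4.png

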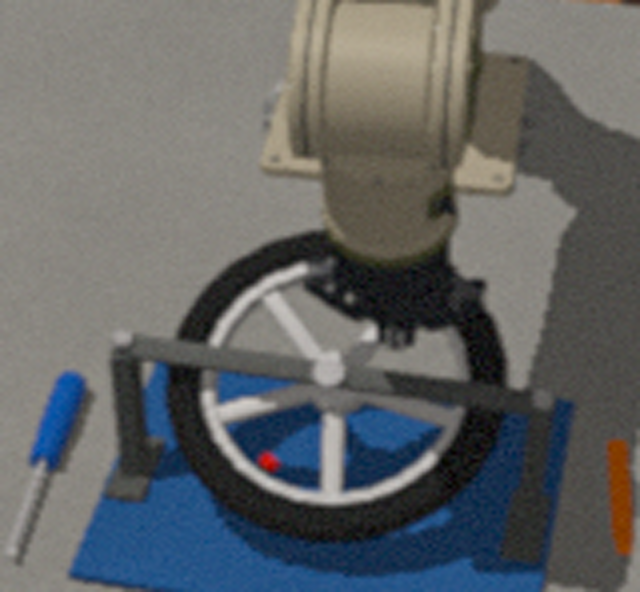

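The wheel did not move (cap still at 150°). The finger passed over the spoke, with the tip seen near (400,337). I'll compare the predicted and seen tip before going deeper.

Run:
```python
from h import *
o=r.get_obs();R=Ro.from_euler("xyz",o["tcp_rot"],degrees=True).as_matrix()
print(R.round(2))
C,up,l,n=frame(O,YAW)
for k in(-.02,0,.006,.025):
    p=o["tool_pos"]+k*R[:,2];q=p-C;print(k,p.round(3),((proj("scene",p)-[170,80])*[4,3.7]).round(),"n",(q@n).round(3),"s",(q@up).round(3))
```

```text
[[ 0.05  0.94 -0.34]
 [ 1.   -0.05  0.02]
 [ 0.   -0.34 -0.94]]
-0.02 [0.508 0.053 0.175] [[398. 327.]] n 0.032 s 0.042
0 [0.501 0.053 0.156] [[399. 339.]] n 0.013 s 0.036
0.006 [0.499 0.053 0.151] [[399. 343.]] n 0.007 s 0.035
0.025 [0.492 0.054 0.133] [[399. 354.]] n -0.011 s 0.03
```

```bash
python3 -m handwheel '0 .36 -.02 .54 0 0 0; 0 .36 -.02 .54 0 0 0; 0 0 0 0 0 0 0; 0 -.22 -.5 .13 0 0 0; 0 -.22 -.5 .12 0 0 0; 0 -.22 -.5 .12 0 0 0; 0 0 0 0 0 0 0; 0 0 0 0 0 0 0'
python3 -c "
from h import *
where();
for n in (.02,-.012,-.03):go(8,.05,n)"
```

```text
time_s: 5.72
tool_pos: [0.5019, 0.005, 0.2004]
tcp_rot: [-160.2, -0.1, 86.7]
force: [-0.3, 0.5, -0.1]
width: -0.003
t 5.7167 tip th 9.8 rho 52.6 n 27.0 F [-0.3  0.5 -0.1] w -0.0030690718433658798 tips 0.025 [-23.  21.  24.  90.  -9.  91.  89.]
(8, 0.05, 0.02) tcp [0.5   0.007 0.193] shift [-0.06  0.07 -0.24] turn [-0.01  0.04  0.  ]
(8, 0.05, -0.012) tcp [0.482 0.008 0.167] shift [-0.67  0.1  -1.11] turn [-0.01  0.04  0.  ]
(8, 0.05, -0.03) tcp [0.471 0.009 0.152] shift [-1.02  0.12 -1.6 ] turn [-0.01  0.04  0.  ]
```

```bash
python3 -m handwheel '0 -.2 .02 -.32 0 0 0; 0 -.2 .02 -.32 0 0 0; 0 -.2 .02 -.32 0 0 0; 0 -.2 .03 -.32 0 0 0; 0 -.2 .03 -.32 0 0 0; 0 0 0 0 0 0 0'
python3 -m handwheel '0 .01 .17 .01 0 0 0; 0 .01 .17 .01 0 0 0; 0 .01 .17 .01 0 0 0; 0 .05 .14 -.02 0 0 0; 0 .05 .14 -.03 0 0 0;0 0 0 0 0 0 0;0 0 0 0 0 0 0'
python3 look.py s5
```

```text
time_s: 6.22
tool_pos: [0.4707, 0.011, 0.1504]
tcp_rot: [-160.0, -0.1, 87.0]
force: [0.2, 0.4, -0.7]
width: 0.002
time_s: 6.8
tool_pos: [0.4767, 0.0351, 0.1513]
tcp_rot: [-160.2, -0.1, 87.0]
force: [-0.3, -0.1, -0.2]
width: -0.001
t 6.8 tip th -23.3 rho 49.8 n -28.6 F [-0.3 -0.1 -0.2] w -0.000889465698860187 tips 0.025 [-26.  20.  23.  97. -10.  85.  87.]
[232.44444444 200.11111111] 18 (np.float64(137.6822165554102), np.float64(0.08091793494249121))
```

View pics/s5.png

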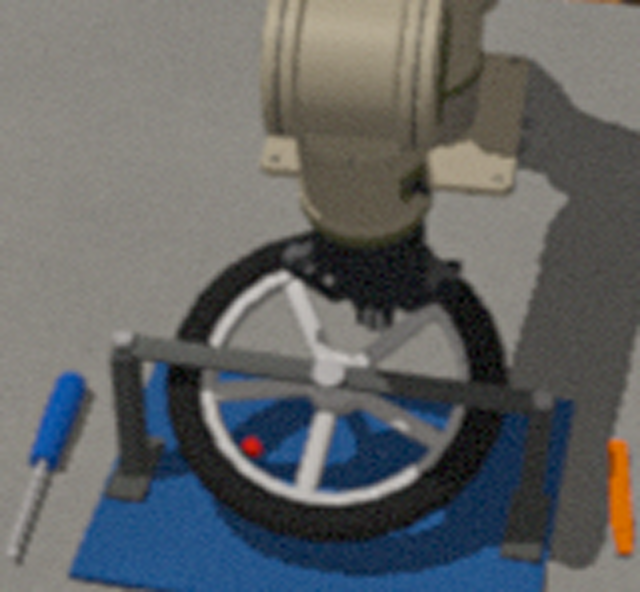

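The spoke now moves (cap at (252,447), θ ≈ 138°), with the finger against the −42° spoke. Continue the sweep.

```bash
python3 -m handwheel '0 .07 .12 -.04 0 0 0; 0 .07 .12 -.04 0 0 0; 0 .07 .12 -.05 0 0 0; 0 .07 .1 -.04 0 0 0; 0 .07 .1 -.05 0 0 0; 0 .07 .1 -.05 0 0 0; 0 0 0 0 0 0 0; 0 0 0 0 0 0 0'
python3 look.py
python3 -c "
from h import *
go(-50,.045,.03);go(-55,.05,-.03);go(20,.045,.03);go(20,.045,-.03)"
```

```text
time_s: 7.52
tool_pos: [0.4893, 0.0551, 0.143]
tcp_rot: [-160.2, -0.1, 87.0]
force: [-1.0, 0.1, -0.7]
width: -0.001
t 7.5167 tip th -51.9 rho 51.2 n -28.8 F [-1.   0.1 -0.7] w -0.001030502843395606 tips 0.025 [-26.  22.  22.  95. -11.  84.  85.]
[227.30769231 190.61538462] 13 (np.float64(115.11706413427362), np.float64(0.08206027263608243))
(-50, 0.045, 0.03) tcp [0.525 0.047 0.19 ] shift [ 1.19 -0.26  1.55] turn [-0.02  0.04 -0.04]
(-55, 0.05, -0.03) tcp [0.491 0.056 0.14 ] shift [ 0.06  0.02 -0.09] turn [-0.02  0.04 -0.04]
(20, 0.045, 0.03) tcp [ 0.511 -0.002  0.197] shift [ 0.73 -1.9   1.8 ] turn [-0.02  0.04 -0.04]
(20, 0.045, -0.03) tcp [ 0.477 -0.     0.148] shift [-0.42 -1.83  0.17] turn [-0.02  0.04 -0.04]
```

```bash
python3 -m handwheel '0 .29 0 .4 0 0 0; 0 .29 0 .4 0 0 0; 0 .29 0 .4 0 0 0; 0 .29 0 .4 0 0 0; 0 -.1 -.5 .05 0 0 0; 0 -.1 -.5 .05 0 0 0; 0 -.1 -.5 .05 0 0 0; 0 -.1 -.5 0 0 0 0; 0 0 0 0 0 0 0; 0 0 0 0 0 0 0'
python3 look.py
python3 -c "
from h import *
go(38,.05,.03);go(38,.05,-.03)"
```

```text
time_s: 8.4
tool_pos: [0.5113, -0.0074, 0.1957]
tcp_rot: [-160.2, -0.1, 86.8]
force: [0.9, -0.0, -0.1]
width: 0.0
t 8.4 tip th 26.9 rho 45.8 n 28.9 F [ 0.9 -0.  -0.1] w 0.00013855965737464039 tips 0.025 [-22.  22.  24.  89.  -9.  91.  91.]
[227.07692308 190.61538462] 13 (np.float64(114.98609873723917), np.float64(0.08270847424093067))
(38, 0.05, 0.03) tcp [ 0.513 -0.017  0.196] shift [ 0.04 -0.38  0.  ] turn [-0.02  0.03 -0.02]
(38, 0.05, -0.03) tcp [ 0.478 -0.016  0.147] shift [-1.11 -0.31 -1.64] turn [-0.02  0.03 -0.02]
```

```bash
python3 -m handwheel '0 .02 -.4 0 0 0 0; 0 0 0 0 0 0 0; 0 -.29 .02 -.41 0 0 0; 0 -.29 .02 -.41 0 0 0; 0 -.29 .02 -.41 0 0 0; 0 -.29 .02 -.41 0 0 0; 0 0 0 0 0 0 0; 0 0 0 0 0 0 0'
python3 look.py
python3 -m handwheel '0 -.06 .16 .05 0 0 0; 0 -.06 .16 .05 0 0 0; 0 -.06 .16 .05 0 0 0; 0 -.02 .19 .02 0 0 0; 0 -.02 .19 .02 0 0 0; 0 -.01 .19 .02 0 0 0; 0 .04 .19 -.02 0 0 0; 0 .04 .19 -.02 0 0 0; 0 .04 .18 -.02 0 0 0; 0 0 0 0 0 0 0'
python3 look.py s6
```

```text
time_s: 9.12
tool_pos: [0.4775, -0.0154, 0.1466]
tcp_rot: [-160.1, -0.1, 86.9]
force: [-0.2, 0.8, 1.8]
width: 0.001
t 9.1167 tip th 37.5 rho 50.4 n -30.4 F [-0.2  0.8  1.8] w 0.0008839044496958728 tips 0.025 [-22.  21.  24.  97.  -9.  84.  92.]
[227.5        190.66666667] 12 (np.float64(115.33014738585996), np.float64(0.08155897881902159))
time_s: 10.0
tool_pos: [0.4744, 0.0348, 0.1508]
tcp_rot: [-160.2, -0.2, 87.0]
force: [0.5, 0.6, -0.2]
width: -0.0
t 10.0 tip th -22.1 rho 51.1 n -30.3 F [ 0.5  0.6 -0.2] w -0.0004885336036119618 tips 0.025 [-26.  20.  23.  97. -10.  85.  87.]
[230.28571429 169.5       ] 14 (np.float64(70.01073268217759), np.float64(0.08194111878761452))
```

View pics/s6.png

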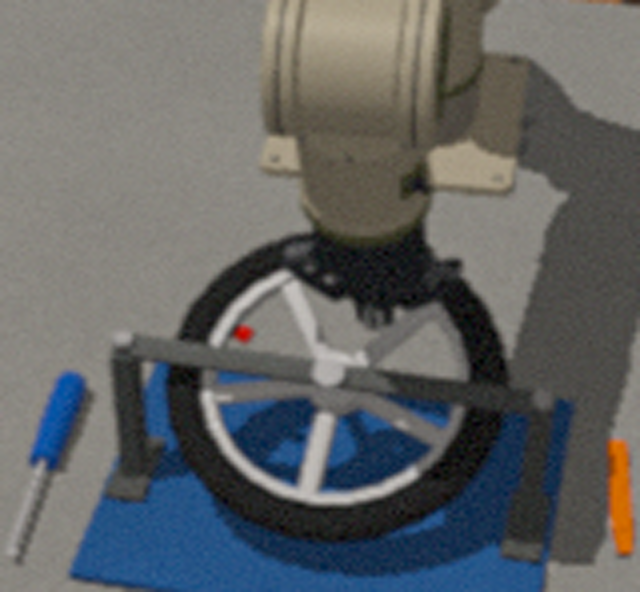

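The cap is now at (243,335), θ ≈ 70°, with the finger still between the right spokes. Finish this sweep.

```bash
python3 -m handwheel '0 .09 .16 -.05 0 0 0; 0 .09 .16 -.05 0 0 0; 0 .09 .16 -.06 0 0 0; 0 .06 .07 -.03 0 0 0; 0 .06 .06 -.04 0 0 0; 0 0 0 0 0 0 0; 0 0 0 0 0 0 0'
python3 look.py
python3 -m handwheel '0 .29 0 .4 0 0 0; 0 .29 0 .4 0 0 0; 0 .29 0 .4 0 0 0; 0 .29 0 .4 0 0 0; 0 -.1 -.5 .05 0 0 0; 0 -.1 -.5 .05 0 0 0; 0 -.1 -.5 .05 0 0 0; 0 -.1 -.5 .03 0 0 0; 0 0 0 0 0 0 0; 0 0 0 0 0 0 0'
python3 look.py
python3 -c "
from h import *
go(35,.043,.03);go(35,.043,-.03)"
```

```text
time_s: 10.63
tool_pos: [0.4863, 0.0516, 0.144]
tcp_rot: [-160.2, -0.1, 86.9]
force: [-0.8, -0.4, -0.5]
width: 0.001
t 10.6333 tip th -46.8 rho 50.4 n -29.6 F [-0.8 -0.4 -0.5] w 0.0006326916562757149 tips 0.025 [-26.  22.  22.  95. -11.  84.  86.]
[237.         162.35294118] 17 (np.float64(49.68860225993357), np.float64(0.08036365819780972))
time_s: 11.52
tool_pos: [0.5084, -0.0104, 0.1975]
tcp_rot: [-160.2, -0.1, 86.8]
force: [0.4, -0.5, 1.3]
width: -0.001
t 11.5167 tip th 28.4 rho 50.3 n 28.9 F [ 0.4 -0.5  1.3] w -0.000511794888308544 tips 0.025 [-22.  22.  24.  89.  -9.  91.  91.]
[237.         162.35294118] 17 (np.float64(49.68860225993357), np.float64(0.08036365819780972))
(35, 0.043, 0.03) tcp [ 0.516 -0.012  0.193] shift [ 0.26 -0.08 -0.14] turn [-0.02  0.03 -0.02]
(35, 0.043, -0.03) tcp [ 0.482 -0.01   0.144] shift [-0.88 -0.01 -1.78] turn [-0.02  0.03 -0.02]
```

```bash
python3 -c "
from h import *
go(47.7,.0446,.03);go(47.7,.0446,-.03);
for t,p in ((30,.046),(15,.046),(0,.046),(-10,.046),(-17,.046)):go(t,p,-.03)"
```

```text
(47.7, 0.0446, 0.03) tcp [ 0.52 -0.02  0.19] shift [ 0.39 -0.36 -0.24] turn [-0.02  0.03 -0.02]
(47.7, 0.0446, -0.03) tcp [ 0.486 -0.018  0.141] shift [-0.76 -0.3  -1.87] turn [-0.02  0.03 -0.02]
(30, 0.046, -0.03) tcp [ 0.478 -0.008  0.147] shift [-1.01  0.05 -1.69] turn [-0.02  0.03 -0.02]
(15, 0.046, -0.03) tcp [0.475 0.004 0.149] shift [-1.11  0.43 -1.6 ] turn [-0.02  0.03 -0.02]
(0, 0.046, -0.03) tcp [0.475 0.016 0.15 ] shift [-1.13  0.82 -1.57] turn [-0.02  0.03 -0.02]
(-10, 0.046, -0.03) tcp [0.476 0.023 0.15 ] shift [-1.1   1.09 -1.58] turn [-0.02  0.03 -0.02]
(-17, 0.046, -0.03) tcp [0.477 0.029 0.149] shift [-1.05  1.27 -1.61] turn [-0.02  0.03 -0.02]
```

```bash
python3 -m handwheel '0 .2 -.18 -.12 0 0 0; 0 .19 -.18 -.12 0 0 0; 0 0 0 0 0 0 0; 0 -.29 .02 -.41 0 0 0; 0 -.29 .02 -.41 0 0 0; 0 -.29 .02 -.41 0 0 0; 0 -.29 .02 -.41 0 0 0; 0 0 0 0 0 0 0; 0 0 0 0 0 0 0'
python3 look.py
python3 -m handwheel '0 -.13 .18 .09 0 0 0; 0 -.12 .17 .09 0 0 0; 0 -.05 .19 .05 0 0 0; 0 -.05 .19 .04 0 0 0; 0 -.01 .19 .02 0 0 0; 0 -.01 .2 .01 0 0 0; 0 0 0 0 0 0 0; 0 0 0 0 0 0 0'
python3 look.py s7
```

```text
time_s: 12.32
tool_pos: [0.4857, -0.0171, 0.141]
tcp_rot: [-160.1, -0.1, 86.9]
force: [0.3, 0.3, -0.2]
width: -0.005
t 12.3167 tip th 46.7 rho 43.9 n -30.2 F [ 0.3  0.3 -0.2] w -0.0046387235998972326 tips 0.025 [-21.  22.  24.  96.  -9.  84.  92.]
[237. 164.] 3 (np.float64(52.034120345042936), np.float64(0.0766143477795815))
time_s: 13.03
tool_pos: [0.4749, 0.0171, 0.1506]
tcp_rot: [-160.2, -0.1, 87.0]
force: [0.4, -0.8, 0.0]
width: 0.001
t 13.0333 tip th -2.0 rho 46.0 n -29.6 F [ 0.4 -0.8  0. ] w 0.0012936667072487998 tips 0.025 [-24.  20.  23.  97.  -9.  85.  88.]
[nan nan] 0 (np.float64(nan), np.float64(nan))h.py:23: RuntimeWarning: Mean of empty slice.
  return np.array([xs.mean()+x0,ys.mean()+y0]),m.sum()
  ret = ret.dtype.type(ret / rcount)
```

View pics/s7.png

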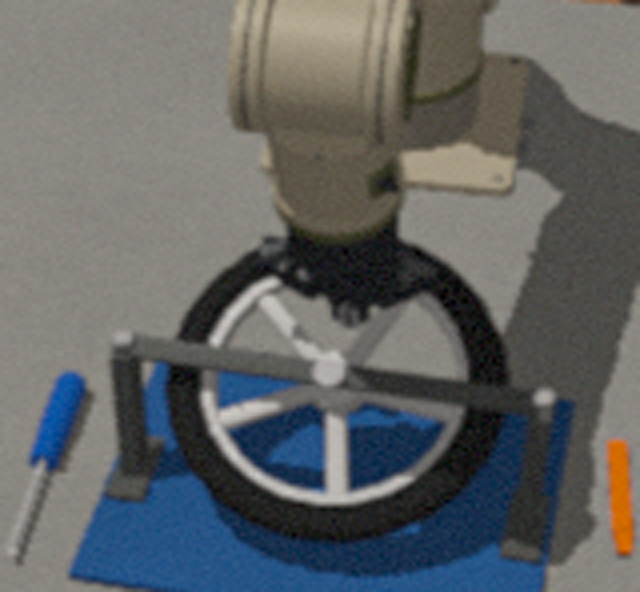

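The gripper hides the cap in this view. The bottom spoke at (338,490) sits slightly past its place in the earlier view, so θ ≈ 10°. I'll measure the wheel angle from the lower spoke using in-plane brightness.

```bash
cat > sp.py <<'E'
from h import *
where();C,up,l,n=frame(O,YAW);im=r.get_image('scene')
g=cv2.GaussianBlur(im.min(axis=2),(3,3),0).astype(np.float32)
th=np.arange(155,206,.5);v=0
for rho in(.06,.066,.072,.078):
    t=np.radians(th)[:,None];P=C+rho*(np.cos(t)*up+np.sin(t)*l)+.008*n
    q=proj('scene',P).astype(np.float32);v=v+cv2.remap(g,q[:,:1],q[:,1:],cv2.INTER_LINEAR).ravel()/4
w=np.clip(v-(v.max()+np.median(v))/2,0,None);print("lower spoke",(w*th).sum()/w.sum(),"theta",(w*th).sum()/w.sum()-180,v.max(),np.median(v))
E
python3 sp.py; python3 -c "
from h import *
go(-10,.046,-.03)"
```

```text
t 13.0833 tip th -1.7 rho 46.0 n -29.8 F [-0.2 -0.1  0.4] w 0.0007698208371968763 tips 0.025 [-24.  20.  23.  97.  -9.  85.  88.]
lower spoke 188.19107712870175 theta 8.19107712870175 177.96118 33.238037
(-10, 0.046, -0.03) tcp [0.476 0.023 0.15 ] shift [ 0.03  0.23 -0.01] turn [-0.02  0.03 -0.03]
```

```bash
python3 -m handwheel '0 .01 .11 0 0 0 0; 0 .01 .11 0 0 0 0; 0 0 0 0 0 0 0; 0 0 0 0 0 0 0; 0 0 0 0 0 0 0'
python3 sp.py
```

```text
time_s: 13.55
tool_pos: [0.4753, 0.0231, 0.1501]
tcp_rot: [-160.2, -0.1, 86.9]
force: [0.3, -1.8, 0.6]
width: -0.003
t 13.55 tip th -9.4 rho 46.3 n -30.0 F [ 0.3 -1.8  0.6] w -0.0030214170264662374 tips 0.025 [-25.  20.  23.  97.  -9.  85.  88.]
lower spoke 183.09942030253418 theta 3.0994203025341847 178.29102 33.48523
```

```bash
python3 -m handwheel '0 .01 .1 0 0 0 0; 0 0 0 0 0 0 0; 0 0 0 0 0 0 0; 0 0 0 0 0 0 0'
python3 sp.py
python3 -m handwheel '0 0 -.15 0 0 0 0; 0 .29 0 .41 0 0 0; 0 .29 0 .41 0 0 0; 0 .29 0 .41 0 0 0; 0 .29 0 .41 0 0 0; 0 .5 0 .7 0 0 0; 0 .5 0 .7 0 0 0; 0 .2 0 .9 0 0 0; 0 0 0 .9 0 0 0; 0 0 0 0 0 0 0; 0 0 0 0 0 0 0'
python3 sp.py; python3 look.py s8
```

```text
time_s: 13.93
tool_pos: [0.4756, 0.0261, 0.1501]
tcp_rot: [-160.2, -0.1, 86.9]
force: [-0.6, -2.2, -1.0]
width: -0.001
t 13.9333 tip th -13.1 rho 46.8 n -29.9 F [-0.6 -2.2 -1. ] w -0.0008325532259768661 tips 0.025 [-25.  20.  23.  97.  -9.  85.  87.]
lower spoke 180.57829891164675 theta 0.5782989116467547 177.88135 34.180298
time_s: 14.9
tool_pos: [0.5471, 0.0215, 0.2966]
tcp_rot: [-160.4, -0.1, 86.9]
force: [0.9, -0.1, 0.0]
width: 0.002
t 14.9 tip th -8.2 rho 71.5 n 131.1 F [ 0.9 -0.1  0. ] w 0.0024745650376818058 tips 0.025 [-22.  24.  24.  74. -10. 104.  88.]
lower spoke 180.5534536686959 theta 0.5534536686959086 180.63159 36.15027
t 14.95 tip th -8.2 rho 71.3 n 129.8 F [-0.1 -0.8 -0.8] w -0.0017114285738199981 tips 0.025 [-22.  24.  24.  74. -10. 104.  88.]
[256.6 156.6] 15 (np.float64(5.425898215668653), np.float64(0.0777838885174029))
```

View pics/s8.png

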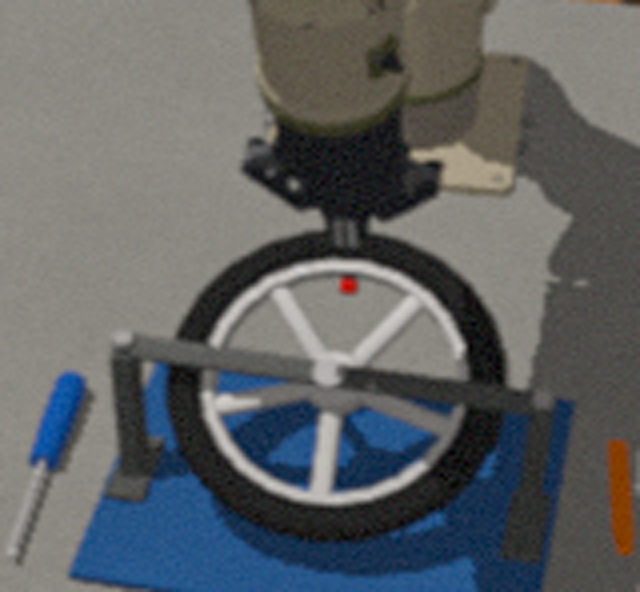

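The cap is at (348,285), between spokes to (280,292) and (415,303). The two measures disagree (lower spoke 0.6°, cap 5.4°), which suggests a small centre or yaw error. I'll check against the bar ends and fit all the spokes.

```bash
python3 - <<'E'
from h import *
from scipy.optimize import least_squares
from scipy.signal import find_peaks
C,up,l,n=frame(O,YAW);im=r.get_image('scene')
# bar ends
for nm,uv in(("scene",[(200.75,171.35),(305.75,187.6)]),("top",[(190.5,174),(295,180)])):
    for z in(.1545,.165):
        p=plane(nm,uv,[0,0,z],np.array([0,0,1.]));d=p[0]-p[1];d*=np.sign(d[1]);print(nm,z,"yaw",np.degrees(np.arctan2(-d[0],d[1])).round(2),"len",np.linalg.norm(d).round(3),"mid",p.mean(0).round(4),"pred mid",(C+.036*n).round(4))
g=cv2.GaussianBlur(im.min(axis=2),(3,3),0).astype(np.float32)
# rim: bright ring radius 88-93ish at n=+13(front face); radial peak for each direction
pts=[]
for th in np.arange(0,360,4):
    t=np.radians(th);rh=np.arange(.080,.102,.0005)[:,None]
    q=proj('scene',C+rh*(np.cos(t)*up+np.sin(t)*l)+.013*n).astype(np.float32)
    v=cv2.remap(g,q[:,:1],q[:,1:],cv2.INTER_LINEAR).ravel()
    if v.max()>130:
        w=np.clip(v-v.max()*.6,0,None);pts.append((t,(w*rh.ravel()).sum()/w.sum()))
pts=np.array(pts);f=least_squares(lambda x:x[0]+x[1]*np.cos(pts[:,0])+x[2]*np.sin(pts[:,0])-pts[:,1],[.09,0,0],loss="soft_l1",f_scale=.001)
print("rim",len(pts),f.x)
E
python3 - <<'E'
import sys;sys.path.insert(0,'.')
from h import *
C,up,l,n=frame(O,YAW);im=r.get_image('scene');g=cv2.GaussianBlur(im.min(axis=2),(3,3),0).astype(np.float32)
for c0 in(-36,36,180):
  for rho in(.055,.065,.075):
    th=np.arange(c0-18,c0+18,.5);t=np.radians(th)[:,None];q=proj('scene',C+rho*(np.cos(t)*up+np.sin(t)*l)+.008*n).astype(np.float32)
    v=cv2.remap(g,q[:,:1],q[:,1:],cv2.INTER_LINEAR).ravel();w=np.clip(v-(v.max()+np.median(v))/2,0,None);print(c0,rho,((w*th).sum()/w.sum()).round(2))
E
```

```text
scene 0.1545 yaw -3.52 len 0.302 mid [0.538  0.0089 0.1545] pred mid [0.5415 0.0117 0.1545]
scene 0.165 yaw -3.52 len 0.299 mid [0.5487 0.0103 0.165 ] pred mid [0.5415 0.0117 0.1545]
top 0.1545 yaw -2.54 len 0.304 mid [0.5368 0.0106 0.1545] pred mid [0.5415 0.0117 0.1545]
top 0.165 yaw -2.54 len 0.302 mid [0.5353 0.0103 0.165 ] pred mid [0.5415 0.0117 0.1545]
rim 71 [ 0.09060255 -0.00252235  0.00257277]
-36 0.055 -30.16
-36 0.065 -30.58
-36 0.075 -30.88
36 0.055 42.15
36 0.065 41.72
36 0.075 41.19
180 0.055 179.88
180 0.065 180.16
180 0.075 180.88
```

The rim fit puts the true centre about 2.6 mm to the −y side. With that correction the spokes and cap all give θ ≈ +3.3°. I'll re-enter and push about 3 mm more.

```bash
python3 -m handwheel '0 0 0 -.9 0 0 0; 0 -.2 0 -.9 0 0 0; 0 -.5 0 -.7 0 0 0; 0 -.5 0 -.7 0 0 0; 0 -.29 0 -.41 0 0 0; 0 -.29 0 -.41 0 0 0; 0 -.29 0 -.41 0 0 0; 0 -.29 0 -.41 0 0 0; 0 0 0 0 0 0 0'
python3 sp.py
python3 -m handwheel '0 0 .1 0 0 0 0; 0 .01 .07 0 0 0 0; 0 .01 .07 0 0 0 0; 0 0 0 0 0 0 0; 0 0 0 0 0 0 0; 0 0 0 0 0 0 0'
python3 sp.py
```

```text
time_s: 15.85
tool_pos: [0.4728, 0.0215, 0.1478]
tcp_rot: [-159.9, -0.1, 86.9]
force: [0.1, -0.1, 0.9]
width: -0.0
t 15.85 tip th -7.2 rho 46.7 n -33.3 F [ 0.1 -0.1  0.9] w -0.00024981763803437517 tips 0.025 [-25.  20.  23.  97.  -9.  84.  88.]
lower spoke 180.55492287277025 theta 0.5549228727702484 177.76245 34.617188
time_s: 16.4
tool_pos: [0.4766, 0.0286, 0.1504]
tcp_rot: [-160.2, -0.1, 86.9]
force: [0.9, -1.7, 1.3]
width: 0.001
t 16.4 tip th -16.3 rho 46.9 n -29.2 F [ 0.9 -1.7  1.3] w 0.0010495373119423902 tips 0.025 [-25.  20.  23.  97. -10.  85.  87.]
lower spoke 178.1599443878762 theta -1.8400556121237912 178.24854 34.23047
```

```bash
python3 -m handwheel '0 0 .03 0 0 0 0; 0 0 0 0 0 0 0; 0 0 0 0 0 0 0; 0 0 0 0 0 0 0'
python3 -m handwheel '0 0 -.18 0 0 0 0; 0 .29 0 .41 0 0 0; 0 .29 0 .41 0 0 0; 0 .29 0 .41 0 0 0; 0 .29 0 .41 0 0 0; 0 .5 0 .7 0 0 0; 0 .5 0 .7 0 0 0; 0 .2 0 .9 0 0 0; 0 0 0 .9 0 0 0; 0 0 .2 .9 0 0 0; 0 0 .7 .7 0 0 0; 0 0 .9 0 0 0 0'
python3 -m handwheel '0 0 .9 0 0 0 0; 0 0 .9 0 0 0 0; 0 0 .9 0 0 0 0; 0 0 .9 0 0 0 0; 0 0 .9 0 0 0 0; 0 0 .9 0 0 0 0; 0 0 .9 0 0 0 0; 0 0 .9 0 0 0 0; 0 0 0 0 0 0 0; 0 0 0 0 0 0 0; 0 0 0 0 0 0 0'
python3 sp.py
python3 - <<'E'
from h import *
C,up,l,n=frame(O,YAW)
C2=C-.0025*up+.0026*l
for nm,box in(("scene",(215,140,300,225)),("top",(200,150,290,230))):
    im=r.get_image(nm);uv,k=red(nm,im,box)
    for c in(C2,):
        for h in(0,.005):
            q=plane(nm,uv,c+h*n,n)[0]-c-h*n;print(nm,uv,k,"angle",np.degrees(np.arctan2(q@l,q@up)),np.hypot(q@l,q@up))
    if nm=="scene":
      g=cv2.GaussianBlur(im.min(axis=2),(3,3),0).astype(np.float32)
      for c0 in(-36,36,180):
        for rho in(.055,.065,.075):
          th=np.arange(c0-18,c0+18,.5);t=np.radians(th)[:,None];q=proj('scene',C2+rho*(np.cos(t)*up+np.sin(t)*l)+.008*n).astype(np.float32)
          v=cv2.remap(g,q[:,:1],q[:,1:],cv2.INTER_LINEAR).ravel();w=np.clip(v-(v.max()+np.median(v))/2,0,None);print(c0,rho,((w*th).sum()/w.sum()-c0).round(2))
a=cv2.resize(r.get_image('scene')[110:260,165:340],None,fx=2.2,fy=2.2);b=cv2.resize(r.get_image('top')[110:260,165:340],None,fx=2.2,fy=2.2);cv2.imwrite('pics/s9.png',np.hstack([a,b]))
E
```

```text
time_s: 16.78
tool_pos: [0.4762, 0.0294, 0.1502]
tcp_rot: [-160.2, -0.1, 86.9]
force: [0.1, -3.8, 1.7]
width: -0.001
time_s: 17.78
tool_pos: [0.548, 0.0769, 0.3478]
tcp_rot: [-160.5, -0.2, 86.7]
force: [1.0, -0.2, 0.2]
width: -0.001
time_s: 18.7
tool_pos: [0.547, 0.2938, 0.3431]
tcp_rot: [-160.2, -0.1, 86.9]
force: [0.1, 0.1, -0.2]
width: 0.0
t 18.7 tip th -68.6 rho 302.7 n 160.3 F [ 0.1  0.1 -0.2] w 0.0004373496406133434 tips 0.025 [-38.  32.  19.  57. -19. 111.  63.]
lower spoke 177.71016988219355 theta -2.2898301178064457 181.09009 35.480225
scene [258.  156.5] 12 angle 0.5340943551645237 0.08083332654114977
scene [258.  156.5] 12 angle 0.058254061824510366 0.0796668113453519
-36 0.055 2.26
-36 0.065 1.91
-36 0.075 1.63
36 0.055 -0.54
36 0.065 -0.56
36 0.075 -0.41
180 0.055 -0.34
180 0.065 -0.17
180 0.075 -0.13
top [239.5  202.25] 4 angle -3.2505366494471435 0.07453908362471799
top [239.5  202.25] 4 angle -2.891436885722977 0.07862740169768176
```

View pics/s9.png

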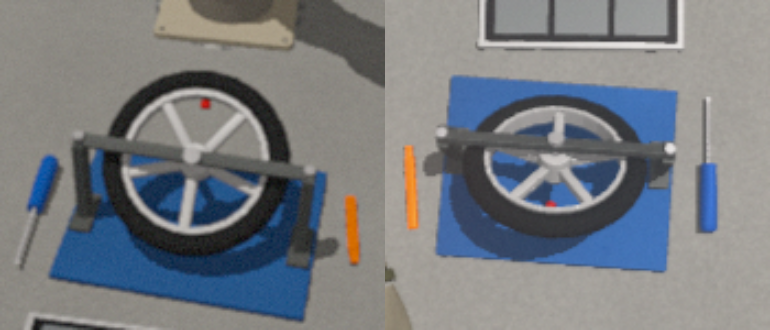

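Hand is well clear and the cap is at the top in both views: (206,103) in the scene half, (551,205) in the top half. One quick independent check from the top camera, using its own rim centre.

Run:
```python
from h import *
C,up,l,n=frame(O,YAW)
for nm in("scene","top"):
    im=r.get_image(nm);g=im.min(axis=2).astype(np.float32);b=im.astype(int)
    c=C
    for it in range(3):
        A=[];y=[]
        for t in np.radians(np.arange(0,360,4)):
            rh=np.arange(.080,.102,.0005)[:,None];q=proj(nm,c+rh*(np.cos(t)*up+np.sin(t)*l)+.013*n).astype(np.float32)
            v=cv2.remap(g,q[:,:1],q[:,1:],cv2.INTER_LINEAR).ravel()
            if v.max()>130: w=np.clip(v-v.max()*.6,0,None);A.append([1,np.cos(t),np.sin(t)]);y.append((w*rh.ravel()).sum()/w.sum())
        x=np.linalg.lstsq(np.array(A),np.array(y),rcond=None)[0];c=c+x[1]*up+x[2]*l
    red_=(b[...,2]-np.maximum(b[...,0],b[...,1])).clip(0)
    u,v=proj(nm,c+.08*up)[0];x0,y0=int(u)-9,int(v)-9;W=red_[y0:y0+19,x0:x0+19]*(red_[y0:y0+19,x0:x0+19]>40)
    ys,xs=np.mgrid[y0:y0+19,x0:x0+19];uv=[(W*xs).sum()/W.sum(),(W*ys).sum()/W.sum()]
    q=plane(nm,uv,c+.004*n,n)[0]-c-.004*n;print(nm,((c-C)@up).round(4),((c-C)@l).round(4),"cap",np.degrees(np.arctan2(q@l,q@up)).round(2),np.hypot(q@l,q@up).round(4))
    for k in(-36,36,180):
        th=np.arange(k-15,k+15,.5);t=np.radians(th)[:,None];S=0
        for rho in(.055,.065,.075):
            Q=proj(nm,c+rho*(np.cos(t)*up+np.sin(t)*l)+.008*n).astype(np.float32);S=S+cv2.remap(g,Q[:,:1],Q[:,1:],cv2.INTER_LINEAR).ravel()
        w=np.clip(S-(S.max()+np.median(S))/2,0,None);print("  spoke",k,((w*th).sum()/w.sum()-k).round(2))
```

```text
scene -0.0023 0.0033 cap -0.32 0.0787
  spoke -36 1.41
  spoke 36 -0.73
  spoke 180 0.32
top 0.0015 0.0003 cap -0.59 0.0741
  spoke -36 0.5
  spoke 36 0.08
  spoke 180 -0.04
```

Both cameras now agree that the wheel is within about 0.6° of straight up, so I'm handing the job in.

```bash
python3 -c "
from plant import r
print(r.job_done())"
```

```text
the job is handed in; nothing more can be done
None
```

The valve stem is now straight up, to within about 1°. I turned the wheel about 150° clockwise by pushing three spokes in turn, then made a small correcting push of about 3°.

**Final angle:** Using each camera's own rim centre, the cap reads −0.3° (scene) and −0.6° (top). The spokes average about +0.3° and +0.2°.

**At hand-in:** The hand was about 0.3 m to the side, the clock was near 19 s, and every force reading was under 4 N. The final view showed the stand, tyre lever and screwdriver apparently unmoved. The other objects were outside that view, but the hand only passed high above the table.

**What failed or disagreed:**
- **First sweep:** it passed over the spoke without moving it, because the fingertip sat higher than the calibration suggested. I went about 18 mm deeper and the pushes then worked.
- **Angle readings:** with the first centre estimate (from the base plate), the cap and the lower spoke differed by about 5°. Fitting the centre from the rim resolved this to about +3.3°, which the correcting push removed. One scene-view spoke still reads 1.4° off.
- **Tyre and valve stem:** I kept the finger clear of both by calculation and saw no contact in the views or forces, but did not check it any other way.

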